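# Make up the kit tray for the job on the yellow pad

### The job

The spray can on the yellow pad tells which job is next, red or black. Make up the aluminium tray for it: lay the marker of that colour across the two black cradles and the putty knife flat in the lane beside them, with cap and blade both pointing to the tray's orange end; lay the other marker inside the grey pen box and tip the yellow-tipped lever fully over to the disc of the job's colour. Leave both cans where they stand.

Things in the scene. Friction and masses are not known exactly. Their poses are not given: they have to be found in the camera images.
- kit_tray: aluminium tray, 164 (x) by 276 (y) mm, floor (top side) 10 mm above the counter, walls 19 mm high, fixed. Its own +y end is a raised orange strip 26 mm high. Two lanes along y, split by a rib 5 mm over the floor: cradles at x = -40 mm, knife lane at x = +40 mm. Origin: centre of its underside; z up.
- cradle (a point): where the middle of a seated marker lies, on the pen's axis: midway between the two black V cradles, 29 mm above the counter. The cradles stand at y = +45 and -45 mm from here (12 mm thick along y, 36 mm wide, top level with this point); the space between them is free down to the tray floor. Axes as the tray's: a seated pen lies along y, orange end at +y.
- knife_lane (a point): centre of the knife lane on the tray floor, 10 mm above the counter; a black strip lies in the lane. Lane clear width 76 mm (x), clear length 267 mm (y). Axes as the tray's, orange end at +y.
- red_marker_mid (a point): red marker pen: white barrel with a red cap, 140 mm long, 16 mm thick, 20 g. This point is the middle of the pen, on its axis (8 mm above whatever it lies on). It starts in the tray's cradles, left from the last job.
- red_marker_cap (a point): point on the axis of the red marker inside its red cap, 60 mm from the pen's middle; tells which way the cap points.
- black_marker_mid (a point): black marker pen: white barrel with a black cap, 140 mm long, 16 mm thick, 20 g. This point is the middle of the pen, on its axis (8 mm above whatever it lies on). It starts on the counter.
- black_marker_cap (a point): point on the axis of the black marker inside its black cap, 60 mm from the pen's middle; tells which way the cap points.
- putty_knife: putty knife, 228 mm long, 30 mm wide, 70 g, starts lying on a thin white plate, 5 mm thick, on the counter. Origin: middle of its length, at its underside. +y points to the steel blade (y = -5 to +114 mm, 30 mm wide, 2 mm thick, 5 to 7 mm above the underside); wooden handle at y = -114 to -5 mm, 26 mm wide, 14 mm thick. Centre of mass about y = -44 mm: grip there, across x.
- blade_tip (a point): end of the putty knife's blade, 112 mm from its origin.
- pen_box_in (a point): centre of the inner floor of the open grey pen box, fixed: outside 186 (x) by 96 (y) by 26 mm high, walls and floor 4 mm thick.
- job_pad: yellow square pad, 106 mm, 8 mm thick, fixed: the can on it is the next job. Origin: centre of its underside.
- store_pad: white square pad of the same size, fixed: the can on it is not in use. Origin: centre of its underside.
- red_can: red aerosol can with a yellow cap, 66 mm across, 200 mm tall, standing on the yellow or the white pad. Origin: centre of its underside. Not to be moved.
- black_can: black aerosol can with a yellow cap, 66 mm across, 210 mm tall, standing on the yellow or the white pad. Origin: centre of its underside. Not to be moved.
- job_flag: grey plate of the job lever, 54 (x) by 170 (y) mm, fixed. A red disc lies at its y = +60 mm, a black disc at y = -60 mm; between them a housing 70 mm (y) by 50 mm (x), top 35 mm above the counter. The lever turns in the plate's y-z plane about a pivot 32 mm above the counter, over the plate's centre. Origin: centre of its underside.
- flag_tip (a point): centre of the lever's yellow ball, 26 mm across, 75 mm from the pivot on a steel rod 10 mm thick.
- flag (a joint): lever angle in rad: 0 = fully over to the black disc (plate's -y), 0.6 = upright, 1.2 = fully over to the red disc (+y). Stays where it is left; about 1 N at the ball moves it.

How it is judged (in metres and radians):
At the end, for the whole second after the job is handed in: Job-colour marker in both cradles (7 mm across, 25 mm along), cap to the orange end; other marker in the pen box; knife flat in its lane (28 mm across, 25 mm along), blade to the orange end; lever within 0.15 rad of the stop at the job's disc; cans unmoved (20 mm); all at rest (((horizontal distance between red_can and job_pad below 0.04 m and x of red_marker_mid in the frame of cradle between -0.007 and 0.007 m and y of red_marker_mid in the frame of cradle between -0.025 and 0.025 m and z of red_marker_mid in the frame of cradle between -0.006 and 0.006 m and y of red_marker_cap in the frame of cradle above 0.03 m and x of black_marker_mid in the frame of pen_box_in between -0.089 and 0.089 m and y of black_marker_mid in the frame of pen_box_in between -0.044 and 0.044 m and z of black_marker_mid in the frame of pen_box_in between 0 and 0.016 m and value of joint flag above 1.05 rad) or (horizontal distance between black_can and job_pad below 0.04 m and x of black_marker_mid in the frame of cradle between -0.007 and 0.007 m and y of black_marker_mid in the frame of cradle between -0.025 and 0.025 m and z of black_marker_mid in the frame of cradle between -0.006 and 0.006 m and y of black_marker_cap in the frame of cradle above 0.03 m and x of red_marker_mid in the frame of pen_box_in between -0.089 and 0.089 m and y of red_marker_mid in the frame of pen_box_in between -0.044 and 0.044 m and z of red_marker_mid in the frame of pen_box_in between 0 and 0.016 m and value of joint flag below 0.15 rad)) and x of putty_knife in the frame of knife_lane between -0.028 and 0.028 m and y of putty_knife in the frame of knife_lane between -0.025 and 0.025 m and z of putty_knife in the frame of knife_lane between -0.004 and 0.006 m and angle between putty_knife's own z axis and vertical below 0.12 rad and y of blade_tip in the frame of knife_lane above 0.08 m and linear speed of each of red_marker, black_marker, putty_knife below 0.02 m/s); the robot touches nothing.
It fails at once if the red can is shifted by more than 20 mm or tipped (distance of red_can from where it was at the start of the episode above 0.02 m or angle between red_can's own z axis and vertical above 0.3 rad).
It fails at once if the black can is shifted by more than 20 mm or tipped (distance of black_can from where it was at the start of the episode above 0.02 m or angle between black_can's own z axis and vertical above 0.3 rad).
It also fails if it takes over 72 s, if anything falls off the work surface, if the arm or the gripper's body presses on something with over 40 N, if the wrist force passes 120 N, or if a joint passes its speed limit or range.

### The arm

A 6-joint arm with a two-finger parallel gripper is mounted at the origin on a cart in front of the work surface, level with it; the furniture and walls round the work are solid. World frame = base frame: x ahead of the robot, y to its left, z up, the work surface at z = 0. Lengths are in m, angles in degrees, forces in N, time in s.
With the tool pointing down it reaches from about 0.25 to 0.725 m from the base axis. Payload 9.7 kg.
Tool frame: the origin (TCP) lies midway between the tips of the shut fingers; the grasp point (between the pads) lies 19 mm behind it; z points along the fingers, y is the line along which they close (so a half turn about z gives the same grasp; the last joint's range is limited). The gripper opens to 85 mm and grips with 20 to 120 N. Pads are 22 mm wide; open, the fingers measure 114 mm over their backs; the gripper's body (76 mm by 85 mm) begins 54 mm behind the grasp point. The pads swing forward as they close: fully open they stand 13 mm farther back than shut.
Start: joints at [-65.145, 4.979, 10.078, 95.1, 0, 90], TCP at [0.231, -0.499, 0.231] pointing down, gripper open.
Joint ranges: [-179.16, 179.16], [-48.56, 103.87], [-65.8, 70.77], [-126.05, 130.52], [-82.76, 87.17], [-180, 180]. Speed limits (degrees/s): [127.2, 127.2, 147.25, 180, 180, 180].

### API

Orientations are given as [roll, pitch, yaw] about the fixed x, y, z axes, in that order (R = Rz(yaw) Ry(pitch) Rx(roll)).
In Python, from workcell import readout, imaging, bot, spotter gives the robot as it stands.
- The arm moves only by the shell command python3 -m jog 'ROWS' [FORCE]. ROWS is JSON, a list of rows, each an object with "rotation": the turn, a rotation vector about the world's x, y, z in degrees, a list of three; "translation": the shift along the world's x, y, z in mm, a list of three; "grip": the finger opening in mm, from 0 to 85.4. In form: [{"rotation": [wx, wy, wz], "translation": [dx, dy, dz], "grip": grip}, ...]. A call has 1 to 20 rows; each row is the pose to reach, as a shift and turn from the pose commanded when the call began; what a row does not reach only later rows make up. A row lasts 1/10 s, in which the tool goes at most 50 mm and 8.59 degrees, less where a joint would pass 70% of its speed; a pose out of reach is approached as far as the arm can. A call with a gripper value outside its range is refused whole. The fingers move at their own pace and stop on an object; FORCE is the grip in N (left out, the last holds). Time passes only in rows, so rows that repeat a pose let the fingers close. It gives the time, the measured TCP pose, the force, the opening and the grip force at its end, in the units of the state.
- readout.get_obs(): the state, without advancing time (a new reading comes with each control period).
- imaging.camera(name): name is "scene" or "top"; returns (picture, depth): 384x512x3 uint8, red, green, blue; 384x512 float32, m along the optical axis (not along the pixel's ray), 0 where there is no reading.
- imaging.camera_info(name): a dict with "vertical_fov" (degrees; the focal length in pixels is half the picture's height over the tangent of half this angle, whatever the lens; pixels are square), "cx", "cy" (the principal point, pixels), "extrinsics" (4x4, takes a point from camera to world coordinates). Camera axes: x right, y down, z forward; pixel columns grow to the right and rows downward; lengths in m; the calibration is good to about 2 mm. A picture is of the moment at which its call begins. camera_info takes no time and is no camera call.
- bot.job_done(): hands the job in; it is judged then, once.
Trained networks look in the newest picture that a camera, given by its name, has taken for a name from the list of things; names that differ only in an ending like _2 or _b are one class to them, and where a whole thing is asked for, a point or a joint stands for the part that bears it (a point fixed in the world has none). Each returns a list of dicts, best first, with "confidence" (0 to 1); they miss things now and then, are a little off and sometimes report something else, mostly with a low value. They report only what shows in the picture. A call takes as long as a camera call.
- spotter.spot_in(camera, target): "box" ([centre column, centre row, width, height] in pixels, round what is visible of it).
- spotter.mark_of(camera, target): "uv" ([column, row] in pixels: a listed point, or the origin of a listed thing).
The state is a dict: "time": time; "q": joint angles; "qd": joint speeds; "joint_efforts": joint torques, N m; "ee_pos": TCP position; "tcp_rot": TCP orientation; "wrist_force": force on the tool from outside, world axes, zero at the start; "torque": the same for the moment, N m; "opening": finger opening in m; "grasp_force": force on a finger pad.
Only numpy, scipy, OpenCV 4.12 (cv2) and the standard library are available. Lean on these libraries where they do the work, as an engineer would, in place of code of your own. Each camera call takes 0.05 s, during which the arm holds its last target. There are 200 camera calls.

## Working session

There is one attempt and no reset: what is moved stays moved. The work goes in short steps, Python scripts to look and compute and a shell command to move; the robot and the scene stay as the last step left them, time stands still between calls to the robot, and variables do not carry over. Pictures are saved under pics/ and viewed, at most 10 in all, crops included, and the job is handed in when it is done.

```bash
mkdir -p pics; cat > h.py <<'E'
import numpy as np, cv2
from workcell import readout, imaging, bot, spotter
def K(n):
    i=imaging.camera_info(n); f=192/np.tan(np.radians(i["vertical_fov"])/2)
    return f,i["cx"],i["cy"],np.array(i["extrinsics"])
def ray(n,uv):
    f,cx,cy,E=K(n); d=E[:3,:3]@np.array([(uv[0]-cx)/f,(uv[1]-cy)/f,1]); return E[:3,3],d
def atz(n,uv,z):
    o,d=ray(n,uv); return o+d*(z-o[2])/d[2]
def atd(n,uv,dep):
    r,c=int(round(uv[1])),int(round(uv[0]))
    p=dep[max(r-1,0):r+2,max(c-1,0):c+2]; p=p[p>0]
    if p.size==0: return None
    o,d=ray(n,uv); return o+d*np.median(p)
def tri(a,ua,b,ub):
    (o1,d1),(o2,d2)=ray(a,ua),ray(b,ub); d1=d1/np.linalg.norm(d1); d2=d2/np.linalg.norm(d2)
    s=np.linalg.lstsq(np.c_[d1,-d2],o2-o1,rcond=None)[0]; p,q=o1+s[0]*d1,o2+s[1]*d2
    return (p+q)/2,np.linalg.norm(p-q)
E
python3 - <<'E'
from h import *
np.set_printoptions(precision=3,suppress=True)
D={}
for n in("scene","top"):
    im,D[n]=imaging.camera(n); cv2.imwrite(f"pics/{n}0.png",cv2.cvtColor(im,cv2.COLOR_RGB2BGR)); np.save(f"pics/{n}0.npy",D[n])
    print(n,K(n)[3][:3,3],K(n)[3][:3,2])
for t in "kit_tray cradle knife_lane red_marker_mid red_marker_cap black_marker_mid black_marker_cap putty_knife blade_tip pen_box_in job_pad store_pad red_can black_can job_flag flag_tip".split():
    u={}
    for n in("scene","top"):
        r=spotter.mark_of(n,t)
        if r:
            u[n]=r[0]["uv"]; print(t,n,np.round(u[n],1),round(r[0]["confidence"],2),atd(n,u[n],D[n]))
    if len(u)==2: print("   tri",*tri("scene",u["scene"],"top",u["top"]))
print(readout.get_obs())
E
```

```text
scene [-0.149  0.687  0.747] [ 0.606 -0.577 -0.548]
top [0.406 0.01  1.029] [ 0.202 -0.028 -0.979]
kit_tray scene [263.7 215.5] 0.86 [0.546 0.002 0.032]
kit_tray top [264.7 187.5] 0.87 [ 0.594 -0.036  0.012]
   tri [ 0.596 -0.04  -0.015] 0.009737064208240397
cradle scene [272.6 208.5] 0.74 [ 0.548 -0.033  0.035]
cradle top [268.6 199.6] 0.93 [ 0.557 -0.039  0.037]
   tri [ 0.557 -0.041  0.026] 0.0022926046592685535
knife_lane scene [253.5 203.8] 0.8 [ 0.623 -0.036  0.011]
knife_lane top [261.6 169.7] 0.62 [ 0.644 -0.036  0.013]
   tri [ 0.64  -0.041  0.002] 0.01578068305481258
red_marker_mid scene [271.  210.5] 0.71 [ 0.546 -0.025  0.033]
red_marker_mid top [270.  200.3] 0.79 [ 0.554 -0.043  0.036]
   tri [ 0.559 -0.042  0.018] 0.005354691919709078
red_marker_cap scene [290.7 199.5] 0.74 [ 0.545 -0.098  0.032]
red_marker_cap top [294.5 201.7] 0.76 [ 0.544 -0.107  0.013]
   tri [ 0.544 -0.103  0.03 ] 0.00729257478341085
black_marker_mid scene [225. 287.] 0.71 [0.442 0.224 0.011]
black_marker_mid top [178.8 262.7] 0.67 [0.436 0.214 0.013]
   tri [0.44  0.219 0.007] 0.010439640946487387
[... 1384 characters left out ...]
0.94 [ 0.437 -0.156  0.044]
   tri [ 0.441 -0.159  0.006] 0.007955563044512679
flag_tip scene [337.5 184.4] 0.72 [ 0.433 -0.146  0.107]
flag_tip top [326.6 233.9] 0.42 [ 0.443 -0.155  0.12 ]
   tri [ 0.443 -0.159  0.097] 0.0005755822435680938
{'time': 1.7, 'q': array([-65.145,   4.98 ,  10.079,  95.099,  -0.   ,  90.   ]), 'qd': array([ 0.062, -0.041,  0.033, -0.029,  0.002,  0.021]), 'joint_efforts': array([ -0.002, -52.009,  46.485,   0.002,  -0.   ,   0.   ]), 'ee_pos': array([ 0.231, -0.499,  0.231]), 'tcp_rot': array([180.   ,   0.   ,  24.855]), 'wrist_force': array([-0.029, -0.307,  0.657]), 'torque': array([-0.047, -0.016,  0.026]), 'grasp_force': 0.0, 'opening': 0.08530789832791105}
```

```bash
python3 - <<'E'
import cv2
a=cv2.imread("pics/top0.png"); cv2.imwrite("pics/top0c.png",cv2.resize(a[90:330,120:420],None,fx=2.6,fy=2.5,interpolation=cv2.INTER_CUBIC))
a=cv2.imread("pics/scene0.png"); cv2.imwrite("pics/scene0c.png",cv2.resize(a[110:310,150:410],None,fx=3,fy=3,interpolation=cv2.INTER_CUBIC))
E
```

```text
(no output)
```

View pics/top0c.png

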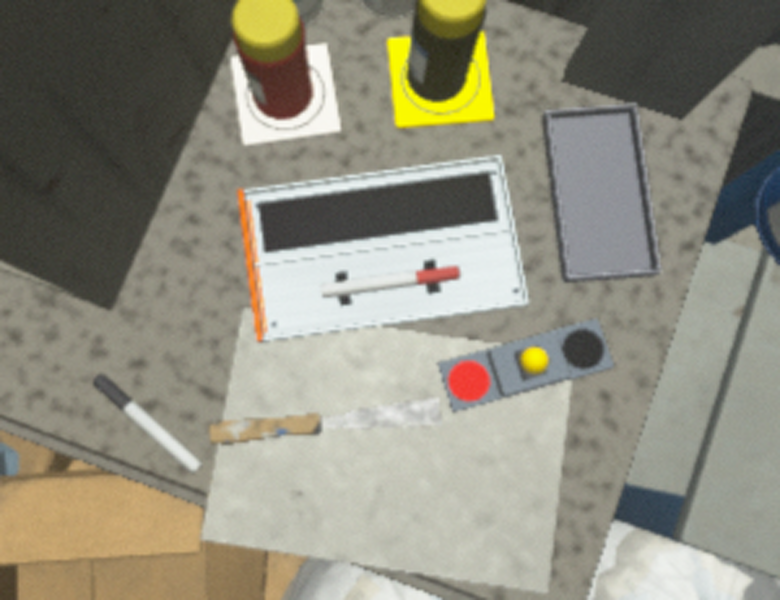

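View pics/scene0c.png

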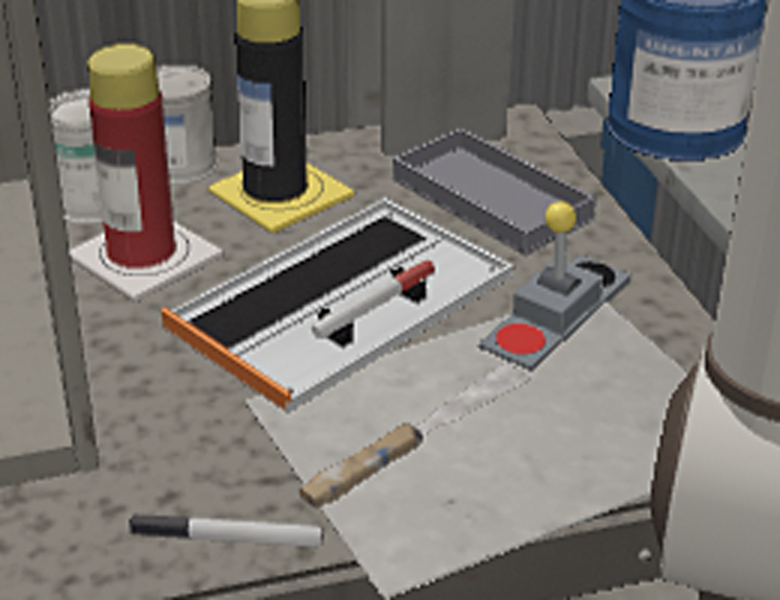

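Black can stands on the yellow pad (top crop ≈ 440,80), so the black job is next. The red marker is in the cradles with its cap at the -y end. The black marker is on the counter at left, knife blade points to -y (away from orange, left), and the lever is upright. Next, precise geometry by segmentation.

```bash
cat > seg.py <<'E'
from h import *
np.set_printoptions(precision=4,suppress=True)
def blob(m):
    n,l,s,c=cv2.connectedComponentsWithStats(m.astype(np.uint8)); k=1+np.argmax(s[1:,4]); return l==k
def box(shape,b):
    m=np.zeros(shape,bool); m[b[1]:b[3],b[0]:b[2]]=1; return m
def fit(n,m,z,name):
    v,u=np.nonzero(m); P=np.array([atz(n,(a,b),z)[:2] for a,b in zip(u,v)])
    c,(w,h),_=cv2.minAreaRect(P.astype(np.float32)*1000)
    mu=P.mean(0); val,vec=np.linalg.eigh(np.cov((P-mu).T)); d=vec[:,1]; d=d*(1 if d[1]>0 else -1)
    print(n,name,"n",len(P),"mean",mu,"rect c",np.array(c)/1000,"wh",round(w),round(h),"axis yaw(of +y)",round(np.degrees(np.arctan2(-d[0],d[1])),1))
    return np.array(c)/1000,mu,d
def hsv(im): return [x.astype(int) for x in cv2.split(cv2.cvtColor(im,cv2.COLOR_BGR2HSV))]
E
python3 - <<'E'
from seg import *
im=cv2.imread("pics/top0.png"); H,S,V=hsv(im); sh=H.shape
g=lambda x0,y0,x1,y1:(int(120+x0/2.6),int(90+y0/2.5),int(120+x1/2.6),int(90+y1/2.5))
fit("top",blob((V<75)&box(sh,g(250,165,505,260))),.011,"strip")
fit("top",blob((H<16)&(S>150)&(V>120)&box(sh,g(225,170,280,350))),.026,"orange")
fit("top",blob(((H<10)|(H>170))&(S>110)&box(sh,g(405,255,470,295))),.031,"redcap")
fit("top",blob((H<25)&(S>60)&box(sh,g(200,400,325,450))),.013,"handle")
fit("top",blob(((H<10)|(H>170))&(S>120)&box(sh,g(440,350,500,410))),.005,"reddisc")
fit("top",blob((V<60)&box(sh,g(555,320,615,375))),.005,"blackdisc")
fit("top",blob((H>20)&(H<35)&(S>120)&box(sh,g(510,335,560,380))),.103,"ball")
fit("top",blob((V<65)&box(sh,g(85,365,135,415))),.008,"blkcap")
fit("top",blob((V>165)&(S<40)&box(sh,g(115,395,202,475))),.008,"blkbarrel")
fit("top",blob((V<75)&box(sh,g(330,265,350,305))),.029,"cradleL")
fit("top",blob((V<75)&box(sh,g(420,258,440,295))),.029,"cradleR")
# tray corners / box corners from crop
for nm,z,pts in(("tray",.019,[(243,188),(500,156),(527,302),(262,340)]),("box",.026,[(543,112),(636,104),(659,272),(566,280)])):
    Q=np.array([atz("top",(120+a/2.6,90+b/2.5),z)[:2] for a,b in pts]); print(nm,Q.tolist(),Q.mean(0))
ims=cv2.imread("pics/scene0.png"); H,S,V=hsv(ims)
g=lambda x0,y0,x1,y1:(int(150+x0/3),int(110+y0/3),int(150+x1/3),int(110+y1/3))
sh=H.shape
fit("scene",blob((V<60)&box(sh,g(180,215,440,350))),.011,"strip")
fit("scene",blob((H<16)&(S>150)&(V>120)&box(sh,g(160,300,300,410))),.02,"orange")
fit("scene",blob(((H<10)|(H>170))&(S>110)&box(sh,g(395,255,440,295))),.031,"redcap")
fit("scene",blob((H<25)&(S>50)&box(sh,g(300,420,428,505))),.013,"handle")
fit("scene",blob(((H<10)|(H>170))&(S>120)&box(sh,g(490,320,555,358))),.005,"reddisc")
fit("scene",blob((H>20)&(H<35)&(S>120)&box(sh,g(540,195,580,240))),.103,"ball")
fit("scene",blob((V<75)&box(sh,g(125,510,190,540))),.008,"blkcap")
fit("scene",blob((V>140)&(S<40)&box(sh,g(190,515,325,550))),.008,"blkbarrel")
E
```

```text
top strip n 1553 mean [ 0.63   -0.0422] rect c [ 0.6304 -0.0424] wh 237 49 axis yaw(of +y) -1.0
top orange n 132 mean [0.5946 0.0949] rect c [0.5929 0.0948] wh 6 158 axis yaw(of +y) 88.9
top redcap n 65 mean [ 0.5496 -0.0887] rect c [ 0.5496 -0.0896] wh 37 13 axis yaw(of +y) -0.7
top handle n 177 mean [0.4223 0.0903] rect c [0.4219 0.0926] wh 81 19 axis yaw(of +y) -1.0
top reddisc n 198 mean [ 0.4383 -0.103 ] rect c [ 0.4394 -0.1022] wh 39 39 axis yaw(of +y) 45.4
top blackdisc n 102 mean [ 0.4517 -0.2238] rect c [ 0.4524 -0.2232] wh 32 31 axis yaw(of +y) -13.6
top ball n 91 mean [ 0.4445 -0.1544] rect c [ 0.4448 -0.1544] wh 24 21 axis yaw(of +y) 9.4Traceback (most recent call last):
  File "<stdin>", line 11, in <module>
  File "seg.py", line 4, in blob
    n,l,s,c=cv2.connectedComponentsWithStats(m.astype(np.uint8)); k=1+np.argmax(s[1:,4]); return l==k
                                                                      ~~~~~~~~~^^^^^^^^^
    return _wrapfunc(a, 'argmax', axis=axis, out=out, **kwds)
    return bound(*args, **kwds)
ValueError: attempt to get argmax of an empty sequence
```

```bash
python3 - <<'E'
from seg import *
im=cv2.imread("pics/top0.png"); H,S,V=hsv(im); sh=H.shape
g=lambda x0,y0,x1,y1:(int(120+x0/2.6),int(90+y0/2.5),int(120+x1/2.6),int(90+y1/2.5))
def F(*a):
    try: fit(*a[:1],blob(a[1]),*a[2:])
    except Exception as e: print(a[3],"fail")
F("top",(V<95)&box(sh,g(85,365,140,420)),.008,"blkcap")
F("top",(V>165)&(S<40)&box(sh,g(115,395,202,475)),.008,"blkbarrel")
F("top",((V>165)&(S<40)|(V<95))&box(sh,g(85,365,202,475)),.008,"blkall")
F("top",(V<100)&box(sh,g(330,265,352,305)),.029,"cradleL")
F("top",(V<100)&box(sh,g(420,258,442,295)),.029,"cradleR")
for nm,z,pts in(("tray",.019,[(243,188),(500,156),(527,302),(262,340)]),("box",.026,[(543,112),(636,104),(659,272),(566,280)])):
    Q=np.array([atz("top",(120+a/2.6,90+b/2.5),z)[:2] for a,b in pts]); print(nm,Q.tolist(),Q.mean(0))
ims=cv2.imread("pics/scene0.png"); H,S,V=hsv(ims)
g=lambda x0,y0,x1,y1:(int(150+x0/3),int(110+y0/3),int(150+x1/3),int(110+y1/3))
F("scene",(V<60)&box(sh,g(180,215,440,350)),.011,"strip")
F("scene",(H<16)&(S>150)&(V>120)&box(sh,g(160,300,300,410)),.02,"orange")
F("scene",((H<10)|(H>170))&(S>110)&box(sh,g(395,255,440,295)),.031,"redcap")
F("scene",(H<25)&(S>50)&box(sh,g(300,420,428,505)),.013,"handle")
F("scene",((H<10)|(H>170))&(S>120)&box(sh,g(490,320,555,358)),.005,"reddisc")
F("scene",(H>20)&(H<35)&(S>120)&box(sh,g(540,195,580,240)),.103,"ball")
F("scene",(V<75)&box(sh,g(125,510,190,540)),.008,"blkcap")
F("scene",(V>140)&(S<40)&box(sh,g(190,515,325,550)),.008,"blkbarrel")
g2=lambda a,b:(150+a/3,110+b/3)
gt=lambda a,b:(120+a/2.6,90+b/2.5)
for nm,s,t in(("pen white end",(320,537),(196,466)),("pen cap end",(131,524),(97,379)),("redpen white end",(318,329),(325,290)),("redpen capend",(432,268),(459,271)),("handle end",(305,497),(211,434)),("handle/blade",(418,433),(321,424)),("blade end",(530,375),(438,405))):
    print(nm,*tri("scene",g2(*s),"top",gt(*t)))
E
```

```text
top blkcap n 80 mean [0.4856 0.2521] rect c [0.4858 0.2518] wh 39 12 axis yaw(of +y) -50.7
top blkbarrel n 203 mean [0.4317 0.2071] rect c [0.4315 0.2069] wh 94 14 axis yaw(of +y) -50.3
top blkall n 203 mean [0.4317 0.2071] rect c [0.4315 0.2069] wh 94 14 axis yaw(of +y) -50.3
top cradleL n 8 mean [0.5393 0.007 ] rect c [0.5393 0.007 ] wh 6 6 axis yaw(of +y) 81.2
top cradleR n 12 mean [ 0.538  -0.0826] rect c [ 0.5376 -0.0836] wh 8 8 axis yaw(of +y) 66.3
tray [[0.6754814770359976, 0.08989615777153775], [0.667125965496358, -0.17838132312963553], [0.5071327725776109, -0.17495549671675942], [0.5112520986747474, 0.09384618628790103]] [ 0.5902 -0.0424]
box [[0.7065017390279197, -0.23059704508888354], [0.6995525107001141, -0.32790188621540733], [0.5157797047538091, -0.3105831438276782], [0.5227111436695282, -0.21677328430892123]] [ 0.6111 -0.2715]
strip fail
scene orange n 233 mean [0.5877 0.0982] rect c [0.5918 0.0976] wh 19 169 axis yaw(of +y) 88.2
scene redcap n 67 mean [ 0.5462 -0.0875] rect c [ 0.5488 -0.0864] wh 24 52 axis yaw(of +y) 9.6
scene handle n 286 mean [0.4219 0.1079] rect c [0.4227 0.105 ] wh 116 28 axis yaw(of +y) -1.2
scene reddisc n 131 mean [ 0.4413 -0.1087] rect c [ 0.4415 -0.1087] wh 41 38 axis yaw(of +y) 62.2
scene ball n 80 mean [ 0.4464 -0.1589] rect c [ 0.4475 -0.1603] wh 23 44 axis yaw(of +y) 35.0
scene blkcap n 87 mean [0.4813 0.2541] rect c [0.4831 0.2534] wh 44 17 axis yaw(of +y) -52.0
scene blkbarrel n 261 mean [0.4308 0.2049] rect c [0.4321 0.206 ] wh 96 19 axis yaw(of +y) -52.2
pen white end [0.3946 0.177  0.0048] 0.002597882717234785
pen cap end [0.4996 0.2645 0.0063] 0.0006677534118491714
redpen white end [0.5516 0.0235 0.0272] 0.0001601621132482366
redpen capend [ 0.5488 -0.1139  0.0232] 0.0029413875796171743
handle end [0.4257 0.1588 0.0106] 0.0019796705265003253
handle/blade [0.4165 0.0486 0.0103] 0.0021413796857401154
blade end [ 0.4115 -0.0738  0.001 ] 0.015245622741640312
```

Black job. Estimates from the two views: tray at (0.590,-0.042) with yaw about -1°, red pen mid (0.550,-0.043), knife origin (0.4215,0.045), black pen mid (0.447,0.220) at 39.5°, box (0.611,-0.2715) with yaw -5°, and flag (0.446,-0.163) with yaw 6°. I'll push the lever first.

```bash
python3 -m jog '[{"rotation":[0,0,71],"translation":[211,376,-31],"grip":0},{"rotation":[0,0,71],"translation":[211,376,-31],"grip":0},{"rotation":[0,0,71],"translation":[211,376,-31],"grip":0},{"rotation":[0,0,71],"translation":[211,376,-31],"grip":0},{"rotation":[0,0,71],"translation":[211,376,-31],"grip":0},{"rotation":[0,0,71],"translation":[211,376,-31],"grip":0},{"rotation":[0,0,71],"translation":[211,376,-31],"grip":0},{"rotation":[0,0,71],"translation":[211,376,-31],"grip":0},{"rotation":[0,0,71],"translation":[211,376,-31],"grip":0},{"rotation":[0,0,71],"translation":[211,376,-31],"grip":0},{"rotation":[0,0,71],"translation":[211,376,-31],"grip":0},{"rotation":[0,0,71],"translation":[211,376,-31],"grip":0},{"rotation":[0,0,71],"translation":[211,376,-146],"grip":0},{"rotation":[0,0,71],"translation":[211,376,-146],"grip":0},{"rotation":[0,0,71],"translation":[211,376,-146],"grip":0},{"rotation":[0,0,71],"translation":[211,376,-146],"grip":0}]' 40; python3 -c "
from h import *
print(readout.get_obs())"
```

```text
time: 3.3
ee_pos: [0.4406, -0.1235, 0.0839]
tcp_rot: [-179.8, -0.1, 95.8]
wrist_force: [1.1, -0.2, 0.6]
opening: 0.0003
grasp_force: 0.0
{'time': 3.3, 'q': array([-1.56574037e+01, -7.80422027e+00, -1.87386705e+01,  7.92724714e+01,
       -1.71605505e-03,  6.85894262e+01]), 'qd': array([ 0.4639268 , -1.31430767,  4.9253848 ,  2.21314599,  0.05399543,
        0.14699465]), 'joint_efforts': array([-2.89551954e-02, -3.64318871e+01,  4.36739409e+01, -8.67470428e-01,
       -1.17862306e-03, -1.69764218e-03]), 'ee_pos': array([ 0.44064972, -0.12351651,  0.08394736]), 'tcp_rot': array([-1.79806732e+02, -7.39387152e-02,  9.57530485e+01]), 'wrist_force': array([ 1.13897211, -0.17816451,  0.58635072]), 'torque': array([ 0.00987203,  0.03998266, -0.00316784]), 'grasp_force': 0.0, 'opening': 0.00028015789447266966}
```

```bash
python3 -m jog '[{"rotation":[0,0,0],"translation":[1,-10,0],"grip":0},{"rotation":[0,0,0],"translation":[2,-20,0],"grip":0},{"rotation":[0,0,0],"translation":[3,-28,-2],"grip":0},{"rotation":[0,0,0],"translation":[4,-36,-4],"grip":0},{"rotation":[0,0,0],"translation":[5,-44,-6],"grip":0},{"rotation":[0,0,0],"translation":[6,-50,-6],"grip":0},{"rotation":[0,0,0],"translation":[6,-54,-6],"grip":0},{"rotation":[0,0,0],"translation":[6,-57,-6],"grip":0},{"rotation":[0,0,0],"translation":[6,-57,-6],"grip":0}]'
```

```text
time: 4.2
ee_pos: [0.4481, -0.1793, 0.0792]
tcp_rot: [180.0, -0.1, 95.9]
wrist_force: [-0.1, 5.6, -0.2]
opening: -0.0002
grasp_force: 2.5
```

```bash
python3 -m jog '[{"rotation":[0,0,0],"translation":[0,-2,0],"grip":0},{"rotation":[0,0,0],"translation":[0,-3,0],"grip":0},{"rotation":[0,0,0],"translation":[0,-3,0],"grip":0}]'
```

```text
time: 4.5
ee_pos: [0.448, -0.18, 0.0791]
tcp_rot: [180.0, -0.4, 96.0]
wrist_force: [-0.1, 19.2, 3.7]
opening: 0.0001
grasp_force: 8.4
```

```bash
python3 -m jog '[{"rotation":[0,0,0],"translation":[0,20,0],"grip":0},{"rotation":[0,0,0],"translation":[0,50,30],"grip":0},{"rotation":[0,0,-7],"translation":[40,90,60],"grip":45},{"rotation":[0,0,-7],"translation":[80,130,60],"grip":45},{"rotation":[0,0,-7],"translation":[102,140,40],"grip":45},{"rotation":[0,0,-7],"translation":[102,140,20],"grip":45},{"rotation":[0,0,-7],"translation":[102,140,0],"grip":45},{"rotation":[0,0,-7],"translation":[102,140,-20],"grip":45},{"rotation":[0,0,-7],"translation":[102,140,-40],"grip":45},{"rotation":[0,0,-7],"translation":[102,140,-58],"grip":45},{"rotation":[0,0,-7],"translation":[102,140,-58],"grip":45}]'; python3 - <<'E'
from seg import *
D={}
for n in("scene","top"):
    im,d=imaging.camera(n); D[n]=cv2.cvtColor(im,cv2.COLOR_RGB2BGR)
cv2.imwrite("pics/p1.png",np.hstack([cv2.resize(D["scene"][110:290,220:400],(400,400)),cv2.resize(D["top"][110:290,200:380],(400,400))]))
E
```

```text
time: 5.6
ee_pos: [0.5486, -0.043, 0.0188]
tcp_rot: [-179.8, 0.0, 88.9]
wrist_force: [0.1, 0.2, -0.3]
opening: 0.0449
grasp_force: 0.0
```

View pics/p1.png

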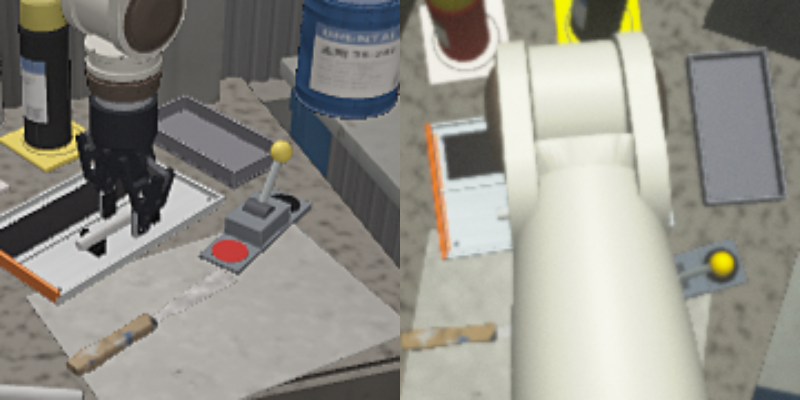

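The scene view shows the lever tipped over to the black disc (ball ≈ 282,150) and the fingers straddling the red pen at (110,225). Closing and lifting next.

```bash
python3 -m jog '[{"rotation":[0,0,0],"translation":[0,0,0],"grip":8},{"rotation":[0,0,0],"translation":[0,0,0],"grip":8},{"rotation":[0,0,0],"translation":[0,0,0],"grip":8},{"rotation":[0,0,0],"translation":[0,0,0],"grip":8},{"rotation":[0,0,0],"translation":[0,0,0],"grip":8},{"rotation":[0,0,0],"translation":[0,0,10],"grip":8},{"rotation":[0,0,0],"translation":[0,0,30],"grip":8},{"rotation":[0,0,0],"translation":[0,0,60],"grip":8},{"rotation":[0,0,0],"translation":[0,0,100],"grip":8}]' 40
```

```text
time: 6.6
ee_pos: [0.5497, -0.043, 0.1221]
tcp_rot: [-179.9, -0.0, 88.9]
wrist_force: [1.1, -0.1, -0.7]
opening: 0.0142
grasp_force: 39.2
```

```bash
python3 -m jog '[{"rotation":[0,0,-8],"translation":[5,-20,0],"grip":8},{"rotation":[0,0,-16],"translation":[10,-40,0],"grip":8},{"rotation":[0,0,-24],"translation":[15,-60,0],"grip":8},{"rotation":[0,0,-32],"translation":[20,-80,0],"grip":8},{"rotation":[0,0,-40],"translation":[26,-100,0],"grip":8},{"rotation":[0,0,-48],"translation":[32,-120,0],"grip":8},{"rotation":[0,0,-56],"translation":[38,-140,0],"grip":8},{"rotation":[0,0,-64],"translation":[44,-165,0],"grip":8},{"rotation":[0,0,-72],"translation":[50,-190,0],"grip":8},{"rotation":[0,0,-80],"translation":[56,-210,0],"grip":8},{"rotation":[0,0,-88],"translation":[61,-228,0],"grip":8},{"rotation":[0,0,-94],"translation":[61,-228,-25],"grip":8},{"rotation":[0,0,-94],"translation":[61,-228,-50],"grip":8},{"rotation":[0,0,-94],"translation":[61,-228,-75],"grip":8},{"rotation":[0,0,-94],"translation":[61,-228,-85],"grip":8},{"rotation":[0,0,-94],"translation":[61,-228,-95],"grip":8},{"rotation":[0,0,-94],"translation":[61,-228,-103],"grip":8},{"rotation":[0,0,-94],"translation":[61,-228,-108],"grip":8},{"rotation":[0,0,-94],"translation":[61,-228,-108],"grip":8}]'
```

```text
time: 8.5
ee_pos: [0.6112, -0.271, 0.0132]
tcp_rot: [-180.0, 0.0, -5.1]
wrist_force: [0.6, 0.1, 0.1]
opening: 0.0138
grasp_force: 39.2
```

```bash
python3 -m jog '[{"rotation":[0,0,0],"translation":[0,0,-3],"grip":8},{"rotation":[0,0,0],"translation":[0,0,-5],"grip":8},{"rotation":[0,0,0],"translation":[0,0,-5],"grip":30},{"rotation":[0,0,0],"translation":[0,0,-5],"grip":30},{"rotation":[0,0,0],"translation":[0,0,-5],"grip":30},{"rotation":[0,0,0],"translation":[0,0,-5],"grip":30},{"rotation":[0,0,0],"translation":[0,0,10],"grip":30},{"rotation":[0,0,0],"translation":[0,0,40],"grip":30},{"rotation":[0,0,0],"translation":[0,0,80],"grip":45},{"rotation":[0,0,0],"translation":[0,0,120],"grip":45}]'
```

```text
time: 9.5
ee_pos: [0.6109, -0.2709, 0.1357]
tcp_rot: [180.0, -0.0, -5.1]
wrist_force: [1.7, -1.0, 0.2]
opening: 0.0448
grasp_force: 0.0
```

```bash
python3 -m jog '[{"rotation":[0,0,4],"translation":[-13,40,0],"grip":45},{"rotation":[0,0,8],"translation":[-26,80,0],"grip":45},{"rotation":[0,0,12],"translation":[-40,120,0],"grip":45},{"rotation":[0,0,16],"translation":[-54,165,0],"grip":45},{"rotation":[0,0,20],"translation":[-69,210,0],"grip":45},{"rotation":[0,0,24],"translation":[-84,255,0],"grip":45},{"rotation":[0,0,28],"translation":[-99,300,0],"grip":45},{"rotation":[0,0,32],"translation":[-114,345,0],"grip":45},{"rotation":[0,0,36],"translation":[-129,390,0],"grip":45},{"rotation":[0,0,40],"translation":[-144,435,0],"grip":45},{"rotation":[0,0,44],"translation":[-156,475,0],"grip":45},{"rotation":[0,0,44],"translation":[-163,492,-10],"grip":45},{"rotation":[0,0,44],"translation":[-163,492,-50],"grip":45},{"rotation":[0,0,44],"translation":[-163,492,-90],"grip":45},{"rotation":[0,0,44],"translation":[-163,492,-110],"grip":45},{"rotation":[0,0,44],"translation":[-163,492,-122],"grip":45},{"rotation":[0,0,44],"translation":[-163,492,-129],"grip":45},{"rotation":[0,0,44],"translation":[-163,492,-129],"grip":45}]'; python3 - <<'E'
from seg import *
D={}
for n in("scene","top"):
    im,d=imaging.camera(n); D[n]=cv2.cvtColor(im,cv2.COLOR_RGB2BGR); cv2.imwrite(f"pics/{n}2.png",D[n])
cv2.imwrite("pics/p2.png",np.hstack([cv2.resize(D["scene"][150:330,150:330],(400,400)),cv2.resize(D["top"][90:270,220:400],(400,400))]))
E
```

```text
time: 11.3
ee_pos: [0.4484, 0.221, 0.0047]
tcp_rot: [180.0, -0.0, 38.8]
wrist_force: [-0.5, -0.8, 0.2]
opening: 0.0452
grasp_force: 0.0
```

View pics/p2.png

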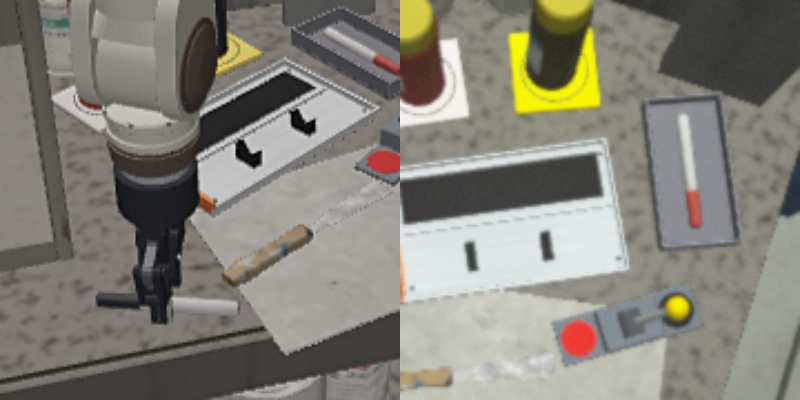

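The red pen lies inside the box (right panel ≈ 690,170), the cradles are free at (472,257) and (547,245), and the fingers straddle the black pen near its middle. Grasping it and measuring the cradles.

```bash
python3 -m jog '[{"rotation":[0,0,0],"translation":[0,0,0],"grip":8},{"rotation":[0,0,0],"translation":[0,0,0],"grip":8},{"rotation":[0,0,0],"translation":[0,0,0],"grip":8},{"rotation":[0,0,0],"translation":[0,0,0],"grip":8},{"rotation":[0,0,0],"translation":[0,0,0],"grip":8},{"rotation":[0,0,0],"translation":[0,0,15],"grip":8},{"rotation":[0,0,0],"translation":[0,0,50],"grip":8},{"rotation":[0,0,0],"translation":[0,0,90],"grip":8},{"rotation":[0,0,0],"translation":[0,0,130],"grip":8},{"rotation":[0,0,0],"translation":[0,0,130],"grip":8}]'; python3 - <<'E'
from seg import *
im=cv2.imread("pics/top2.png"); H,S,V=hsv(im); sh=H.shape; k=180/400
for nm,b in(("L",(455,235,490,275)),("R",(530,225,562,268))):
    fit("top",blob((V<95)&box(sh,[int(220+b[0]*k),int(90+b[1]*k),int(220+b[2]*k),int(90+b[3]*k)])),.029,nm)
fit("top",blob((V<75)&box(sh,[221,150,316,195])),.011,"strip part")
ims=cv2.imread("pics/scene2.png"); H,S,V=hsv(ims)
for nm,b in(("L",(230,132,268,172)),("R",(285,105,320,140))):
    fit("scene",blob((V<70)&box(sh,[int(150+b[0]*k),int(150+b[1]*k),int(150+b[2]*k),int(150+b[3]*k)])),.024,nm)
D={}
for n in("scene","top"):
    im,d=imaging.camera(n); D[n]=cv2.cvtColor(im,cv2.COLOR_RGB2BGR); cv2.imwrite(f"pics/{n}3.png",D[n])
cv2.imwrite("pics/p3.png",cv2.resize(D["scene"][130:330,100:350],(750,600)))
E
```

```text
time: 12.4
ee_pos: [0.4503, 0.222, 0.141]
tcp_rot: [179.9, -0.5, 38.9]
wrist_force: [1.5, 0.5, -0.1]
opening: 0.0135
grasp_force: 39.3
top L n 70 mean [ 0.4899 -0.4564] rect c [ 0.4885 -0.4568] wh 43 13 axis yaw(of +y) -33.5
top R n 183 mean [ 0.4741 -0.5433] rect c [ 0.4732 -0.542 ] wh 34 47 axis yaw(of +y) -84.7
top strip part n 1577 mean [ 0.63   -0.0418] rect c [ 0.6303 -0.0422] wh 238 50 axis yaw(of +y) -1.0
scene L n 82 mean [0.5479 0.0103] rect c [0.549  0.0094] wh 27 50 axis yaw(of +y) 72.8
scene R n 72 mean [ 0.5455 -0.0788] rect c [ 0.5472 -0.0793] wh 27 50 axis yaw(of +y) 72.1
```

View pics/p3.png

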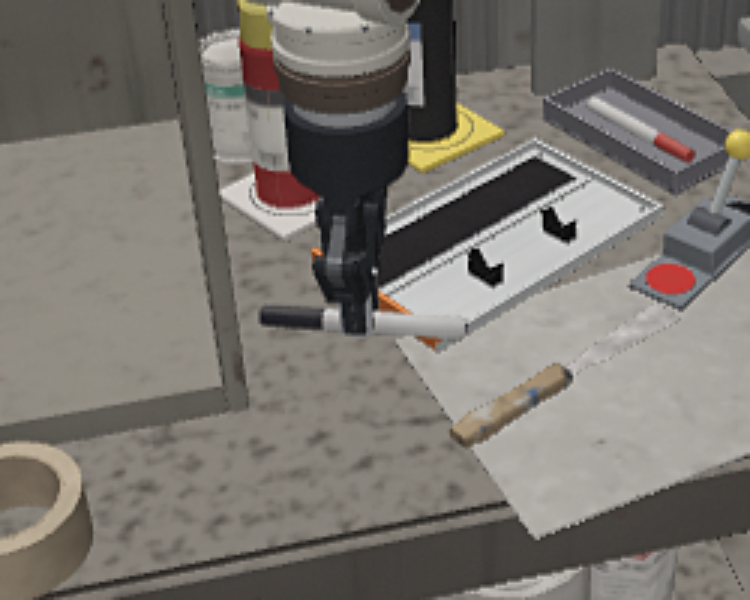

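```bash
python3 - <<'E'
from seg import *
im=cv2.imread("pics/top2.png"); H,S,V=hsv(im); sh=H.shape; k=180/400
for nm,b in(("L",(58,237,90,275)),("R",(132,225,162,268))):
    fit("top",blob((V<95)&box(sh,[int(220+b[0]*k),int(90+b[1]*k),int(220+b[2]*k),int(90+b[3]*k)])),.027,nm)
o=readout.get_obs(); print(o["time"],o["ee_pos"],o["tcp_rot"])
g=lambda a,b:(100+a/3,130+b/3)
for z in(.137,.145):
    A,B=atz("scene",g(261,315),z),atz("scene",g(467,327),z); d=A-B
    print(z,A,B,(A+B)/2,np.linalg.norm(d),np.degrees(np.arctan2(d[1],d[0])))
print(spotter.mark_of("scene","black_marker_mid"),spotter.mark_of("scene","cradle"),spotter.mark_of("top","cradle"))
E
```

```text
top L n 33 mean [0.5514 0.0065] rect c [0.5514 0.0066] wh 27 7 axis yaw(of +y) 89.1
top R n 38 mean [ 0.5483 -0.0829] rect c [ 0.5487 -0.0828] wh 30 9 axis yaw(of +y) 88.1
12.5 [0.4487 0.2212 0.1358] [179.9711  -0.1355  38.8537]
0.137 [0.5086 0.2601 0.137 ] [0.3986 0.1707 0.137 ] [0.4536 0.2154 0.137 ] 0.14179371439639152 39.11474819895715
0.145 [0.5    0.2657 0.145 ] [0.3914 0.1774 0.145 ] [0.4457 0.2216 0.145 ] 0.13993479325786176 39.1147481989572
[{'uv': [217.1, 238.9], 'confidence': 0.65}] [{'uv': [273.1, 210.7], 'confidence': 0.86}] [{'uv': [271.3, 199.0], 'confidence': 0.81}]
```

```bash
python3 -m jog '[{"rotation":[0,0,8],"translation":[12,-30,0],"grip":8},{"rotation":[0,0,16],"translation":[27,-65,0],"grip":8},{"rotation":[0,0,24],"translation":[44,-105,0],"grip":8},{"rotation":[0,0,32],"translation":[60,-145,0],"grip":8},{"rotation":[0,0,40],"translation":[76,-185,0],"grip":8},{"rotation":[0,0,48],"translation":[90,-225,0],"grip":8},{"rotation":[0,0,50],"translation":[102,-256,0],"grip":8},{"rotation":[0,0,50],"translation":[102,-256,-30],"grip":8},{"rotation":[0,0,50],"translation":[102,-256,-60],"grip":8},{"rotation":[0,0,50],"translation":[102,-256,-80],"grip":8},{"rotation":[0,0,50],"translation":[102,-256,-95],"grip":8},{"rotation":[0,0,50],"translation":[102,-256,-102],"grip":8},{"rotation":[0,0,50],"translation":[102,-256,-107],"grip":8},{"rotation":[0,0,50],"translation":[102,-256,-107],"grip":8},{"rotation":[0,0,50],"translation":[102,-256,-107],"grip":8}]'; python3 - <<'E'
from seg import *
im,d=imaging.camera("scene"); a=cv2.cvtColor(im,cv2.COLOR_RGB2BGR)
cv2.imwrite("pics/p4.png",cv2.resize(a[150:270,190:350],(800,600),interpolation=cv2.INTER_CUBIC))
E
```

```text
time: 14.15
ee_pos: [0.5507, -0.035, 0.0281]
tcp_rot: [179.9, 0.0, 88.9]
wrist_force: [0.3, -0.3, -0.4]
opening: 0.0137
grasp_force: 39.3
```

View pics/p4.png

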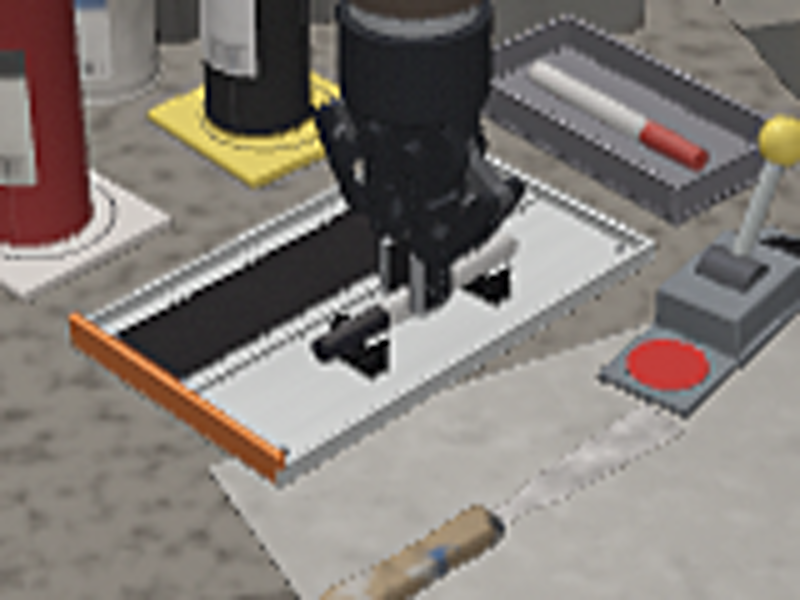

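The black pen sits over both V cradles (≈365,345 and 490,285) with the cap toward orange. Releasing it and going to the knife.

```bash
python3 -m jog '[{"rotation":[0,0,0],"translation":[0,0,-2],"grip":8},{"rotation":[0,0,0],"translation":[0,0,-2],"grip":30},{"rotation":[0,0,0],"translation":[0,0,-2],"grip":30},{"rotation":[0,0,0],"translation":[0,0,-2],"grip":30},{"rotation":[0,0,0],"translation":[0,0,-2],"grip":30},{"rotation":[0,0,0],"translation":[0,0,8],"grip":30},{"rotation":[0,0,0],"translation":[0,0,30],"grip":30},{"rotation":[0,0,0],"translation":[0,0,70],"grip":30},{"rotation":[0,0,-1],"translation":[-30,30,85],"grip":50},{"rotation":[0,0,-1],"translation":[-60,60,85],"grip":50},{"rotation":[0,0,-1],"translation":[-90,90,85],"grip":50},{"rotation":[0,0,-1],"translation":[-120,118,85],"grip":50},{"rotation":[0,0,-1],"translation":[-127,124,60],"grip":50},{"rotation":[0,0,-1],"translation":[-127,124,30],"grip":50},{"rotation":[0,0,-1],"translation":[-127,124,10],"grip":50},{"rotation":[0,0,-1],"translation":[-127,124,-5],"grip":50},{"rotation":[0,0,-1],"translation":[-127,124,-18],"grip":50},{"rotation":[0,0,-1],"translation":[-127,124,-18],"grip":50}]'; python3 - <<'E'
from seg import *
im,d=imaging.camera("scene"); a=cv2.cvtColor(im,cv2.COLOR_RGB2BGR)
cv2.imwrite("pics/p5.png",cv2.resize(a[150:300,170:370],(800,600),interpolation=cv2.INTER_CUBIC))
E
```

```text
time: 16.0
ee_pos: [0.4224, 0.0888, 0.0082]
tcp_rot: [-179.9, 0.0, 87.9]
wrist_force: [0.2, 0.5, -0.6]
opening: 0.0497
grasp_force: 0.0
```

View pics/p5.png

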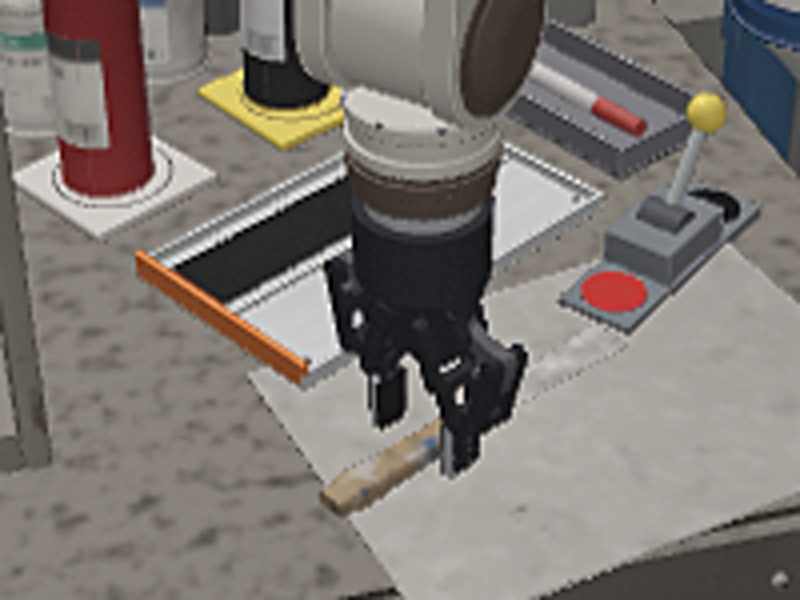

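The fingers straddle the knife handle (≈430,440). Closing, lifting and checking.

```bash
python3 -m jog '[{"rotation":[0,0,0],"translation":[0,0,0],"grip":15},{"rotation":[0,0,0],"translation":[0,0,0],"grip":15},{"rotation":[0,0,0],"translation":[0,0,0],"grip":15},{"rotation":[0,0,0],"translation":[0,0,0],"grip":15},{"rotation":[0,0,0],"translation":[0,0,0],"grip":15},{"rotation":[0,0,0],"translation":[0,0,10],"grip":15},{"rotation":[0,0,0],"translation":[0,0,35],"grip":15},{"rotation":[0,0,0],"translation":[0,0,70],"grip":15},{"rotation":[0,0,0],"translation":[0,0,110],"grip":15},{"rotation":[0,0,0],"translation":[0,0,141],"grip":15},{"rotation":[0,0,0],"translation":[0,0,141],"grip":15}]' 80; python3 - <<'E'
from seg import *
for n in("scene","top"):
    im,d=imaging.camera(n); cv2.imwrite(f"pics/{n}6.png",cv2.cvtColor(im,cv2.COLOR_RGB2BGR))
    np.save(f"pics/{n}6.npy",d)
for t in("putty_knife","blade_tip"):
    u={}
    for n in("scene","top"):
        r=spotter.mark_of(n,t); print(t,n,r[:1])
        if r:u[n]=r[0]["uv"]
    if len(u)==2: print(tri("scene",u["scene"],"top",u["top"]))
a=cv2.imread("pics/scene6.png"); cv2.imwrite("pics/p6.png",cv2.resize(a[90:290,170:430],(780,600)))
E
```

```text
time: 17.15
ee_pos: [0.4251, 0.0893, 0.1556]
tcp_rot: [179.6, -0.1, 87.9]
wrist_force: [1.0, -0.3, -0.8]
opening: 0.0202
grasp_force: 78.6
putty_knife scene [{'uv': [289.2, 203.1], 'confidence': 0.72}]
putty_knife top [{'uv': [241.5, 256.4], 'confidence': 0.68}]
(array([0.4225, 0.0463, 0.1518]), np.float64(0.002199108445778022))
blade_tip scene [{'uv': [321.9, 181.9], 'confidence': 0.67}]
blade_tip top [{'uv': [292.9, 253.1], 'confidence': 0.69}]
(array([ 0.4149, -0.0636,  0.1598]), np.float64(0.0077790153550909786))
```

View pics/p6.png

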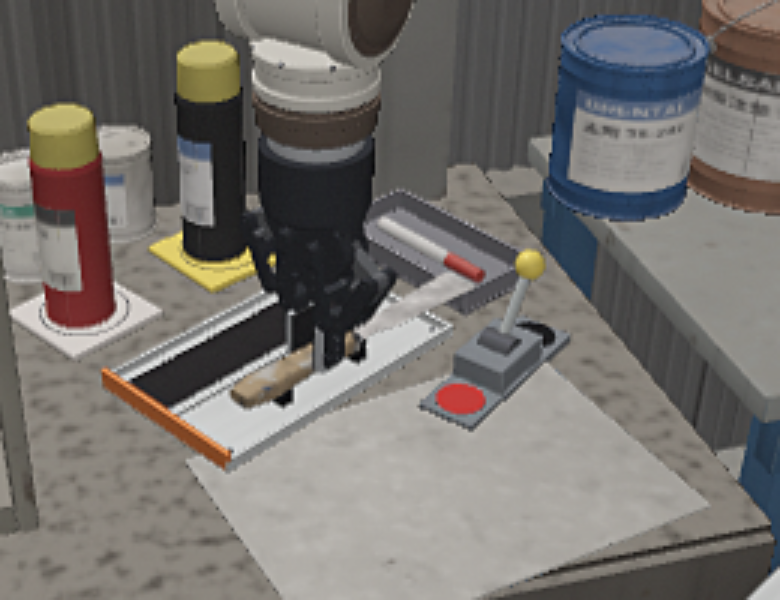

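Knife held level at z≈0.15, blade toward -y. Swinging it half a turn.

```bash
python3 -m jog '[{"rotation":[0,0,8],"translation":[0,0,5],"grip":15},{"rotation":[0,0,16],"translation":[0,0,10],"grip":15},{"rotation":[0,0,24],"translation":[0,0,10],"grip":15},{"rotation":[0,0,32],"translation":[0,0,10],"grip":15},{"rotation":[0,0,40],"translation":[0,0,10],"grip":15},{"rotation":[0,0,48],"translation":[0,0,10],"grip":15},{"rotation":[0,0,56],"translation":[0,0,10],"grip":15},{"rotation":[0,0,64],"translation":[0,0,10],"grip":15},{"rotation":[0,0,72],"translation":[0,0,10],"grip":15},{"rotation":[0,0,80],"translation":[0,0,10],"grip":15},{"rotation":[0,0,88],"translation":[0,-10,10],"grip":15},{"rotation":[0,0,96],"translation":[0,-25,10],"grip":15},{"rotation":[0,0,104],"translation":[0,-40,10],"grip":15},{"rotation":[0,0,112],"translation":[10,-60,10],"grip":15},{"rotation":[0,0,120],"translation":[30,-80,10],"grip":15},{"rotation":[0,0,128],"translation":[50,-100,10],"grip":15},{"rotation":[0,0,136],"translation":[70,-120,10],"grip":15},{"rotation":[0,0,144],"translation":[90,-140,10],"grip":15},{"rotation":[0,0,152],"translation":[110,-155,10],"grip":15},{"rotation":[0,0,160],"translation":[130,-165,10],"grip":15}]'
```

```text
time: 19.45
ee_pos: [0.5534, -0.0772, 0.159]
tcp_rot: [179.9, -0.0, -111.9]
wrist_force: [0.5, 0.9, -0.4]
opening: 0.0199
grasp_force: 78.6
```

```bash
python3 -m jog '[{"rotation":[0,0,7],"translation":[25,-3,0],"grip":15},{"rotation":[0,0,14],"translation":[50,-6,0],"grip":15},{"rotation":[0,0,21],"translation":[76,-9,0],"grip":15},{"rotation":[0,0,21],"translation":[76,-9,-30],"grip":15},{"rotation":[0,0,21],"translation":[76,-9,-60],"grip":15},{"rotation":[0,0,21],"translation":[76,-9,-90],"grip":15},{"rotation":[0,0,21],"translation":[76,-9,-105],"grip":15},{"rotation":[0,0,21],"translation":[76,-9,-105],"grip":15},{"rotation":[0,0,21],"translation":[76,-9,-105],"grip":15}]'; python3 - <<'E'
from seg import *
D={}
for n in("scene","top"):
    im,d=imaging.camera(n); D[n]=cv2.cvtColor(im,cv2.COLOR_RGB2BGR)
cv2.imwrite("pics/p7.png",np.hstack([cv2.resize(D["scene"][150:290,190:330],(400,400)),cv2.resize(D["top"][100:240,200:340],(400,400))]))
for t in("putty_knife","blade_tip"):
    u={n:(spotter.mark_of(n,t) or [{"uv":(0,0)}])[0]["uv"] for n in D}
    print(t,u,tri("scene",u["scene"],"top",u["top"]))
E
```

```text
time: 20.35
ee_pos: [0.6294, -0.0851, 0.0561]
tcp_rot: [-180.0, 0.0, -91.1]
wrist_force: [0.6, -0.3, -0.1]
opening: 0.0202
grasp_force: 78.7
putty_knife {'scene': [250.4, 187.0], 'top': [265.7, 168.8]} (array([ 0.6364, -0.0428,  0.0558]), np.float64(0.005687549562630556))
blade_tip {'scene': [220.4, 205.8], 'top': [223.5, 177.4]} (array([0.6319, 0.0677, 0.0523]), np.float64(0.004380801521575661))
```

View pics/p7.png

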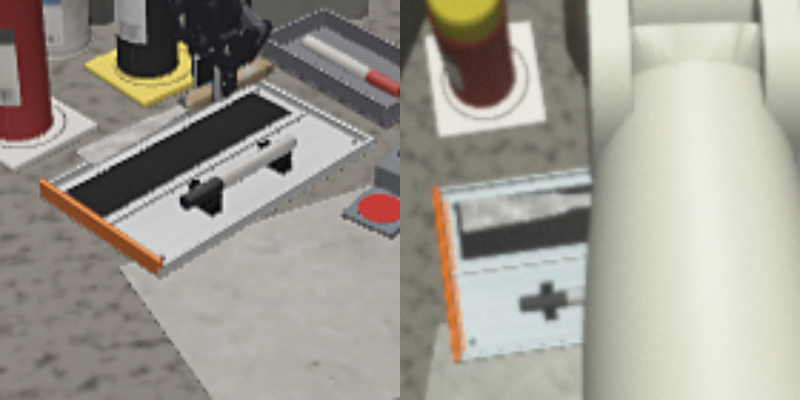

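The black pen is seated in the cradles. The knife is above its lane with the blade toward orange, so I'm lowering and releasing it.

```bash
python3 -m jog '[{"rotation":[0,0,0],"translation":[0,0,-15],"grip":15},{"rotation":[0,0,0],"translation":[0,0,-27],"grip":15},{"rotation":[0,0,0],"translation":[0,0,-34],"grip":15},{"rotation":[0,0,0],"translation":[0,0,-38],"grip":15},{"rotation":[0,0,0],"translation":[0,0,-40],"grip":15},{"rotation":[0,0,0],"translation":[0,0,-40],"grip":15},{"rotation":[0,0,0],"translation":[0,0,-40],"grip":15}]'
```

```text
time: 21.35
ee_pos: [0.6291, -0.085, 0.016]
tcp_rot: [-180.0, -0.0, -91.1]
wrist_force: [-3.0, 0.7, 6.6]
opening: 0.02
grasp_force: 79.6
```

```bash
python3 -m jog '[{"rotation":[0,0,0],"translation":[0,0,0],"grip":36},{"rotation":[0,0,0],"translation":[0,0,0],"grip":36},{"rotation":[0,0,0],"translation":[0,0,0],"grip":36},{"rotation":[0,0,0],"translation":[0,0,0],"grip":36},{"rotation":[0,0,0],"translation":[0,0,0],"grip":36},{"rotation":[0,0,0],"translation":[0,0,10],"grip":36},{"rotation":[0,0,0],"translation":[0,0,40],"grip":36},{"rotation":[0,0,0],"translation":[0,0,80],"grip":36},{"rotation":[0,0,0],"translation":[0,0,125],"grip":36},{"rotation":[0,0,0],"translation":[-30,-30,165],"grip":36},{"rotation":[0,0,0],"translation":[-65,-65,170],"grip":36},{"rotation":[0,0,0],"translation":[-100,-100,170],"grip":36},{"rotation":[0,0,0],"translation":[-135,-135,170],"grip":36},{"rotation":[0,0,0],"translation":[-170,-170,170],"grip":36},{"rotation":[0,0,0],"translation":[-205,-205,170],"grip":36},{"rotation":[0,0,0],"translation":[-240,-240,170],"grip":36},{"rotation":[0,0,0],"translation":[-275,-275,170],"grip":36},{"rotation":[0,0,0],"translation":[-275,-275,170],"grip":36},{"rotation":[0,0,0],"translation":[-275,-275,170],"grip":36}]'; python3 - <<'E'
from seg import *
D={}
for n in("scene","top"):
    im,d=imaging.camera(n); D[n]=cv2.cvtColor(im,cv2.COLOR_RGB2BGR); cv2.imwrite(f"pics/{n}8.png",D[n])
cv2.imwrite("pics/p8.png",np.hstack([cv2.resize(D["scene"][130:290,200:360],(400,400)),cv2.resize(D["top"][100:270,210:380],(400,400))]))
for t in("putty_knife","blade_tip","black_marker_mid","black_marker_cap","red_marker_mid"):
    u={n:(spotter.mark_of(n,t) or [{"uv":(0,0)}])[0]["uv"] for n in D}
    print(t,tri("scene",u["scene"],"top",u["top"]))
E
```

```text
time: 23.25
ee_pos: [0.3533, -0.3609, 0.1861]
tcp_rot: [-180.0, -0.0, -91.3]
wrist_force: [0.4, 0.5, -0.3]
opening: 0.0359
grasp_force: 0.0
putty_knife (array([ 0.6351, -0.0389,  0.0155]), np.float64(0.0022612753305238193))
blade_tip (array([0.6273, 0.0683, 0.0141]), np.float64(0.013695750657734072))
black_marker_mid (array([ 0.5511, -0.0427,  0.0138]), np.float64(0.0009764740664170637))
black_marker_cap (array([0.5544, 0.0204, 0.0284]), np.float64(0.002762979890423602))
red_marker_mid (array([ 0.6238, -0.2828, -0.005 ]), np.float64(0.014530564984345042))
```

View pics/p8.png

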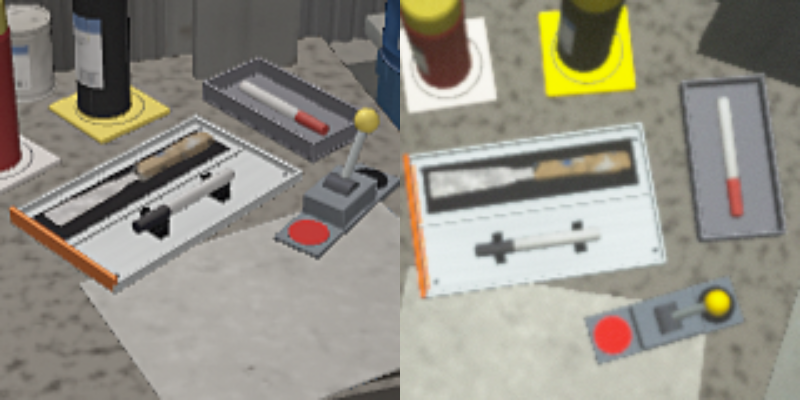

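The knife lies in its lane, black pen in the cradles, red pen in the box, and the lever is over the black disc. I'll confirm the lever position, then hand in.

```bash
python3 - <<'E'
from seg import *
im=cv2.imread("pics/top8.png"); H,S,V=hsv(im)
c,_,_=fit("top",blob((H>20)&(H<35)&(S>120)&box(H.shape,[335,215,365,240])),.094,"ball")
yy=(c-np.array([.4459,-.163]))@np.array([-.107,.994]); ang=.6+np.arcsin(yy/.075); print(yy,ang)
if ang<.13: print(bot.job_done())
E
```

```text
top ball n 104 mean [ 0.4503 -0.2046] rect c [ 0.4505 -0.2046] wh 25 26 axis yaw(of +y) 5.3
-0.04188986210937498 0.00738564288304866
the job is handed in; nothing more can be done
None
```

The black job was made up and handed in after about 23 of the 72 s: black marker in the cradles and knife in its lane, cap and blade to the orange end, red marker in the pen box, lever over the black disc, and cans not touched; the hand-in returned no verdict.

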